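# Light-box check of a sealing frame

### The arm

A 7-joint arm with a two-finger parallel gripper is mounted at the origin on the work surface. World frame = base frame: x ahead of the robot, y to its left, z up, the work surface at z = 0. Lengths are in m, angles in rad, forces in N, time in s.
With the tool pointing down it reaches from about 0.4 to 0.85 m from the base axis. Payload 10.4 kg.
Tool frame: the origin (TCP) lies midway between the tips of the shut fingers; the grasp point (between the pads) lies 19 mm behind it; z points along the fingers, y is the line along which they close (so a half turn about z gives the same grasp; the last joint's range is limited). The gripper opens to 87 mm and grips with 3 to 60 N. Pads are 19 mm wide; open, the fingers measure 117 mm over their backs; the gripper's body (75 mm by 190 mm) begins 51 mm behind the grasp point.
Start: joints at [-1.224, 0.332, -0.065, 1.46, 0.022, 1.35, -0.088], TCP at [0.226, 0.583, 0.223] pointing down, gripper open.
Joint ranges: [-2.6, 2.6], [-0.5, 2.12], [-1.47, 1.34], [0.16, 2.42], [-1.27, 4.41], [0.06, 2.06], [-2.6, 2.6]. Speed limits (rad/s): [2.22, 2.22, 2.79, 2.79, 3.14, 3.14, 3.14].

### API

Orientations are given as a unit quaternion [x, y, z, w].
In Python, from bench import r gives the robot as it stands.
- The arm moves only by the tool carry_out, never from a script. Its argument "steps" is a list that holds one entry, the list of rows, each a list of 6 numbers: the shift along the tool's x, y, z in cm, then the turn, a rotation vector about the tool's x, y, z in rad. In form: [[[dx, dy, dz, wx, wy, wz], ...]]. A call has 1 to 20 rows; each row is the pose to reach, as a shift and turn from the pose commanded when the call began, along the tool's axes at that moment; what a row does not reach only later rows make up. A row lasts 1/12 s, in which the tool goes at most 41.7 mm and 7.16 degrees, less where a joint would pass 70% of its speed; a pose out of reach is approached as far as the arm can. A call with a gripper value outside its range is refused whole. "hand" is the closure, from -1 (fully open) to 1 (shut), set as the call begins (left out, the last holds). The fingers move at their own pace and stop on an object; "squeeze" is the grip in N (left out, the last holds). Time passes only in rows, so rows that repeat a pose let the fingers close. It gives the time, the measured TCP pose, the force, the opening and the grip force at its end, in the units of the state.
- r.read_state(): the state, without advancing time (a new reading comes with each control period).
- r.camera(name): name is "scene" or "top" or "wrist"; returns the picture (480x640x3 uint8, red, green, blue); there is no depth.
- r.camera_params(name): a dict with "fx", "fy", "cx", "cy" (pixels), "view" (4x4, takes a point from world to camera coordinates). Camera axes: x right, y up, looking along -z (the intrinsics and any distortion apply to the point x, -y, -z); pixel columns grow to the right and rows downward; lengths in m; the calibration is good to about 2 mm. A picture is of the moment at which its call begins: read the wrist's pose just before it. camera_params takes no time and is no camera call; for the wrist camera it gives the pose at the moment of the call.
- r.close_job(): hands the job in; it is judged then, once.
The state is a dict: "time": time; "joint_positions": joint angles; "joint_vel": joint speeds; "joint_torque": joint torques, N m; "ee_pos": TCP position; "eef_rot": TCP orientation; "ft_force": force on the tool from outside, world axes, zero at the start; "torque": the same for the moment, N m; "width": finger opening in m; "grip_force": force on a finger pad.
Only numpy, scipy, OpenCV 4.12 (cv2) and the standard library are available. Lean on these libraries where they do the work, as an engineer would, in place of code of your own. Each camera call takes 0.05 s, during which the arm holds its last target. There are 200 camera calls.

### The job

Turn the light box's brightness dial until its pointer stands at the long bold mark and let go of it. Then pick up the sealing frame by its upright grip, carry it over the row of parts bins without touching them, and hold it level about 15 mm above the light box's pane, centred on and squared to the printed outline (either way round), never touching the pane. Finish while still holding it there, and leave the other things on the bench alone.

Things in the scene. Friction and masses are not known exactly. Their poses are not given: they have to be found in the camera images.
- lightbox: Grey flat light box fixed to the bench, 260 (its x) x 190 (its y) x 45 mm high; origin at the centre of its underside, z up. It may stand left or right of the bin row, at a varying yaw. Its pane lies toward its +x end (away from the robot), its dial toward its -x end.
- pane (a point): Centre of the outline on the white pane, at the level of the box's top face (45 mm above the bench), 48 mm to +x of the box's centre. The thin dark printed outline is 120 (x) x 90 (y) mm, the size of the sealing frame; axes as the box's.
- dial_grip (a point): On the dial's vertical axis at the height to grip, 75 mm above the bench, 77 mm to -x of the light box's centre. Black dial: round skirt 48 mm across, 8 mm high, and on it a bar grip 48 long x 14 mm thick, top 88 mm above the bench. This point's x axis runs along the bar to the pointer end, which has a white line.
- dial (a joint): Dial angle, rad, grows clockwise seen from above, 0 to 4.19. Nine marks on the box 30 degrees apart from 0 to 4.19; the middle one, at 2.094, is long and bold and lies toward the box's +x. At value q the pointer stands 2.094 - q rad counter-clockwise of the box's +x. Starts between 0.65 and 1.5; light friction (0.03 N m); stays where left.
- frame_grip (a point): Middle of the black upright grip of the loose sealing frame, 32 mm above its underside. Flat frame 120 (x) x 90 (y) x 8 mm, 12 mm dark metal bars faced with cork below, with a 14 mm wide cross-bar along x. On that the grip, 60 (x) x 14 (y) mm, 8 to 46 mm above the underside. 0.2 to 0.4 kg, balanced under the grip. Starts flat on the bench, across the bin row from the light box.
- bins: Row of three blue open parts bins fixed to the bench between the frame and the light box, together 298 (x) x 90 (y) x 110 mm high; origin at the centre of the underside, x along the row.
- bottle: Red squeeze bottle, 54 mm across, 150 mm high; origin at its underside. A bystander.
- tape: Tape roll lying flat, 90 mm across, 24 mm high; origin at its underside. A bystander.
- jar: Jar, 60 mm across, 80 mm high; origin at its underside. A bystander.
- driver: Screwdriver lying down, 200 mm long along its x, about 26 mm thick; origin at the middle of its underside. A bystander.
There are look-alikes about, which are no part of the job. Several things look just like the part that bears frame_grip: the one meant starts farthest from the robot's base.

How it is judged:
On the way, in this order (a step that is already met when the one before it is completed fails the run):
1. the dial's pointer stands at the bold mark and the fingers have let go of it (value of joint dial between 1.944 and 2.244 rad and velocity of joint dial between -0.05 and 0.05 rad/s and contact force between the fingers and lightbox below 0.3 N), for 0.2 s.
2. the frame passes over the bin row, its underside higher than the bins' rims (y of frame_grip in the frame of bins between -0.08 and 0.08 m and x of frame_grip in the frame of bins between -0.2 and 0.2 m and z of frame_grip in the frame of bins above 0.142 m), for 0.1 s.
At the end, for the whole second after the job is handed in: Dial within 0.15 rad of the bold mark. The fingers hold the frame still over the pane, touching nothing else: centred within 12 mm, underside 6 to 26 mm above the pane, squared to the outline within 0.12 rad (either way round), level within 0.09 rad (value of joint dial between 1.944 and 2.244 rad and horizontal distance between frame_grip and pane below 0.012 m and z of frame_grip in the frame of pane between 0.038 and 0.058 m and angle between the x axis of frame_grip and the x axis of pane, either way round below 0.12 rad and angle between frame_grip's own z axis and vertical below 0.09 rad and contact force between the fingers and frame above 1 N and contact force between frame and lightbox below 0.05 N and linear speed of frame below 0.02 m/s); the arm keeps its last pose, push and grip.
It fails at once if the frame touches the light box (contact force between frame and lightbox above 0.5 N).
It fails at once if the bins are hit by the frame or the robot (contact force between bins and frame above 1 N or contact force between bins and the arm above 1 N or contact force between bins and the fingers above 1 N).
It fails at once if a bystander is moved or knocked over (distance of any of bottle, tape, jar, driver from where it was at the start of the episode above 0.02 m or angle between any of bottle, tape, jar's own z axis and vertical above 0.3 rad).
It also fails if it takes over 64 s, if anything falls off the work surface, if the arm or the gripper's body presses on something with over 40 N, if the wrist force passes 120 N, or if a joint passes its speed limit or range.

## Working session

There is one attempt and no reset: what is moved stays moved. The work goes in short steps, Python scripts to look and compute and a tool call to move; the robot and the scene stay as the last step left them, time stands still between calls to the robot, and variables do not carry over. Pictures are saved under pics/ and viewed, at most 10 in all, crops included, and the job is handed in when it is done.

Besides the shell and the picture viewer there is one more tool, called as a command line: name --argument value ..., lists and objects as JSON in quotes. carry_out: Moves the arm, as the interface text tells. Its arguments: {"type":"object","properties":{"steps":{"type":"array","items":{"type":"array","items":{"type":"array","items":{"type":"number"}}}},"hand":{"type":"number"},"squeeze":{"type":"number"}},"required":["steps"]}

```bash
ls; mkdir -p pics; python3 - <<'E'
from bench import r
import cv2
for n in("top","scene"):
    im=r.camera(n); cv2.imwrite(f"pics/{n}0.png",im[:,:,::-1]); p=r.camera_params(n); print(n,p)
print(r.read_state())
E
```

```text
pics
top {'fx': 622.4960497372838, 'fy': 622.4960497372838, 'cx': 322.47635260214696, 'cy': 241.42845451378807, 'view': array([[ 1.84204370e-03, -9.99997861e-01, -9.40303209e-04,
        -2.18593377e-02],
       [ 9.90601668e-01,  1.69613190e-03,  1.36767897e-01,
        -6.16787161e-01],
       [-1.36766009e-01, -1.18339837e-03,  9.90602674e-01,
        -1.48327589e+00],
       [ 0.00000000e+00,  0.00000000e+00,  0.00000000e+00,
         1.00000000e+00]])}
scene {'fx': 436.5837752951104, 'fy': 436.5837752951104, 'cx': 315.3507444679473, 'cy': 239.11059290851816, 'view': array([[-0.34941886,  0.93677527, -0.01893538,  0.22666   ],
       [-0.71177546, -0.2522426 ,  0.65555272,  0.38313036],
       [ 0.60932927,  0.24254022,  0.75491197, -1.67249672],
       [ 0.        ,  0.        ,  0.        ,  1.        ]])}
{'time': 0.1, 'joint_positions': array([-1.22363052,  0.33279216, -0.06473468,  1.46087021,  0.02159292,
        1.34987881, -0.08849426]), 'joint_vel': array([-0.00287783, -0.00309688,  0.00050465, -0.00389984,  0.0014286 ,
        0.00167573, -0.00010138]), 'joint_torque': array([ 9.05863271e-04, -6.24536419e+01,  2.45337031e-02, -3.90725720e+01,
       -6.14033779e-02,  3.65001080e-02,  7.78067283e-05]), 'ee_pos': array([0.22572937, 0.5824417 , 0.22183774]), 'eef_rot': array([ 1.83803656e-01,  9.82962778e-01, -6.19218031e-04, -9.62272871e-05]), 'ft_force': array([-0.43692017,  0.04696402,  0.43724997]), 'torque': array([-0.03548965,  0.00086545,  0.00705291]), 'grip_force': 0.0, 'width': 0.08688892938968389}
```

View pics/top0.png

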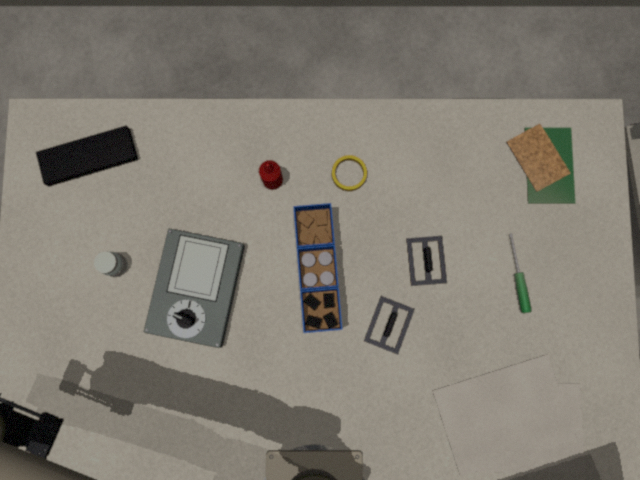

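View pics/scene0.png

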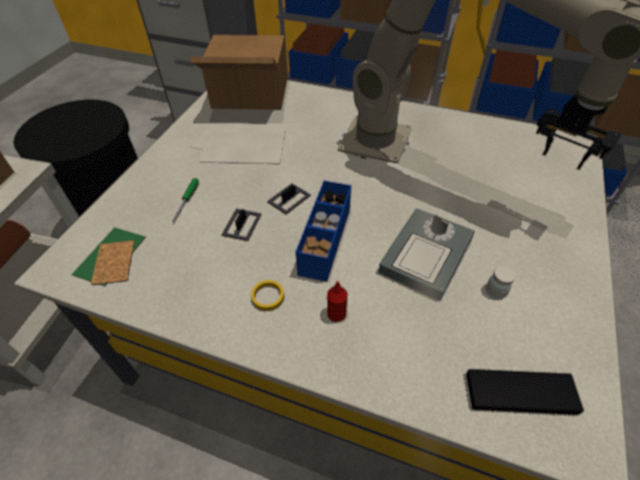

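The top view shows the light box at about (195,288), with its dial at (186,318) and its pointer to the left-up. The bins are at (318,268). The target frame is the far one at (427,260), and the look-alike is at (389,324). Next I'll measure these.

```bash
cat > h.py <<'E'
import numpy as np, cv2
from bench import r
def ray(p,uv):
    V=p["view"];R=V[:3,:3];c=-R.T@V[:3,3]
    d=R.T@np.array([(uv[0]-p["cx"])/p["fx"],-(uv[1]-p["cy"])/p["fy"],-1.]);return c,d
def toplane(p,uv,z):
    c,d=ray(p,uv);return (c+d*(z-c[2])/d[2])[:2]
def proj(p,X):
    q=p["view"][:3,:3]@np.array(X)+p["view"][:3,3]
    return np.array([p["cx"]+p["fx"]*q[0]/-q[2],p["cy"]-p["fy"]*q[1]/-q[2]])
E
python3 - <<'E'
from h import *
im=cv2.imread("pics/top0.png");p=r.camera_params("top")
g=cv2.cvtColor(im,cv2.COLOR_BGR2GRAY);hsv=cv2.cvtColor(im,cv2.COLOR_BGR2HSV)
def rect(mask,z,off,name):
    cs,_=cv2.findContours(mask,cv2.RETR_EXTERNAL,cv2.CHAIN_APPROX_NONE)
    for c in cs:
        if cv2.contourArea(c)<150: continue
        w=np.array([toplane(p,q[0]+np.array(off),z) for q in c],np.float32)*1000
        (a,b),s,an=cv2.minAreaRect(w);print(name,np.round([a,b,*s,an],1))
def roi(m,x0,y0,x1,y1):
    o=np.zeros_like(m);o[y0:y1,x0:x1]=m[y0:y1,x0:x1];return o
fm=(g<95).astype(np.uint8)*255
rect(roi(fm,395,225,455,295),0.008,(0,0),"frame");rect(roi(fm,355,290,420,360),0.008,(0,0),"lookalike")
rect(roi((g<35).astype(np.uint8)*255,395,225,455,295),0.046,(0,0),"grip")
rect(roi(cv2.inRange(hsv,(100,120,30),(130,255,255)),285,195,350,340),0.11,(0,0),"bins")
rect(roi(((g>150)).astype(np.uint8)*255,160,225,235,305),0.045,(0,0),"pane")
bx=((g<120)).astype(np.uint8)*255
rect(roi(bx,140,222,250,352),0.045,(0,0),"box")
print(g[288,150:250])
A=cv2.resize(im[222:352,140:250],None,fx=4.6,fy=4.6,interpolation=cv2.INTER_CUBIC)[:598]
B=cv2.resize(im[225:295,400:455],None,fx=4.6,fy=4.6,interpolation=cv2.INTER_CUBIC)
C=np.zeros((598,A.shape[1]+B.shape[1],3),np.uint8);C[:A.shape[0],:A.shape[1]]=A;C[:B.shape[0],A.shape[1]:]=B
cv2.imwrite("pics/crop.png",C)
E
```

```text
frame [ 574.7 -279.3  118.6   90.     4.9]
lookalike [ 415.9 -184.5   89.1  118.3   68.7]
bins [548.8  -8.5 292.5  87.4   5. ]
pane [551.6 283.4 113.1 132.9  78.7]
box [504.  285.6 203.2 262.   78.8]
[147 146 141 124 102  96  97 100  96  98  95  94  96  96  96  96  90  82
 126 150 156 157 156 152 134 123 125 127 135 139 143 147 147 148 152 156
 157 156 155 158 157 156 156 157 159 159 156 157 158 158 156 158 157 158
 157 158 157 155 158 155 147 129 143 154 158 156 156 139  89  66  91  99
  99  97  97 101 102 101 101 101  99  94  81  46  34  57  80  88 105 135
 145 147 149 149 146 148 145 147 143 143]
```

View pics/crop.png

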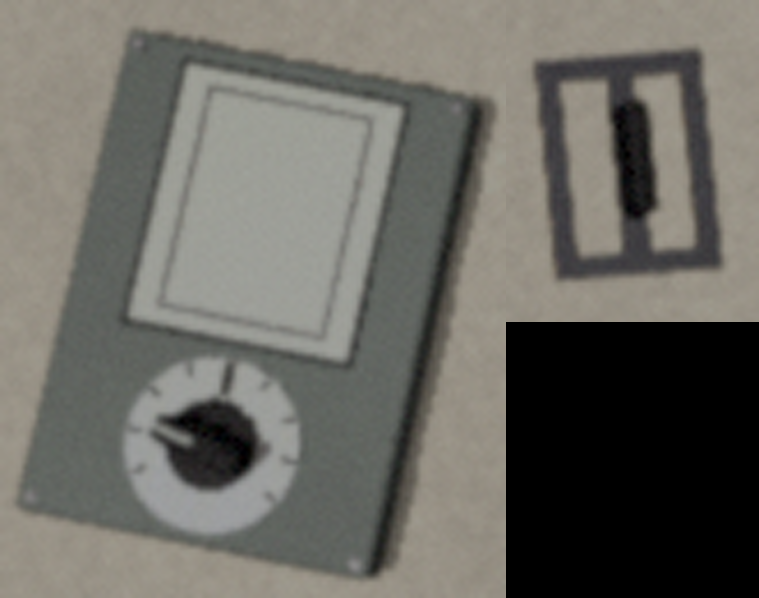

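The crop shows the outline corners at crop px (208,85), (373,121), (326,339) and (160,303), and the bold mark at (230,362)–(226,392). The pointer's white line runs (190,443)→(155,428), and the frame grip's top runs (630,103)→(643,215).

```bash
python3 - <<'E'
from h import *
from scipy.spatial.transform import Rotation as Ro
p=r.camera_params("top")
def u(x,y): return ((x+.5)/4.6-.5+140,(y+.5)/4.6-.5+222)
c=np.array([toplane(p,u(*q),.045) for q in [(208,85),(373,121),(326,339),(160,303)]])*1000
print("outline",c.round(1),c.mean(0),[np.linalg.norm(c[i]-c[i-1]).round(1) for i in range(4)])
for a,b in((3,0),(2,1)): d=c[b]-c[a];print("yaw",np.degrees(np.arctan2(d[1],d[0])))
yaw=np.radians(-11.3);x=np.array([np.cos(yaw),np.sin(yaw)])
print("dial from pane",c.mean(0)-125*x, "disc centre",toplane(p,u(212,445),.045)*1000)
P=[toplane(p,u(*q),.088)*1000 for q in[(190,443),(155,428)]]
print("pointer pts",P,"angle of line",np.degrees(np.arctan2(*(P[1]-P[0])[::-1])))
D=c.mean(0)-125*x
for q in P:print("ang from axis",np.degrees(np.arctan2(*(q-D)[::-1])),np.linalg.norm(q-D))
def v(x,y): return ((x-506+.5)/4.6-.5+400,(y+.5)/4.6-.5+225)
G=[toplane(p,v(*q),.046)*1000 for q in[(630,103),(643,215)]];print("grip",G,(G[0]+G[1])/2)
s=r.read_state();print(s["ee_pos"],Ro.from_quat(s["eef_rot"]).as_matrix().round(3))
E
```

```text
outline [[619.2 316.2]
 [600.  227.9]
 [484.5 249.8]
 [503.2 337.7]] [551.74109903 282.9101546 ] [np.float64(117.9), np.float64(90.3), np.float64(117.6), np.float64(89.9)]
yaw -10.533525537161701
yaw -10.738093132316715
dial from pane [429.16426671 307.40342263] disc centre [429.07227022 307.98819218]
pointer pts [array([429.46479982, 309.78145084]), array([437.00415039, 327.83439771])] angle of line 67.33339576317051
ang from axis 82.79719496150454 2.396943543999375
ang from axis 69.00692437826244 21.883521632743314
grip [array([ 603.02638177, -274.9307302 ]), array([ 543.42135943, -280.53932259])] [ 573.2238706 -277.7350264]
[0.22572937 0.5824417  0.22183774] [[-0.932  0.361 -0.   ]
 [ 0.361  0.932 -0.001]
 [-0.    -0.001 -1.   ]]
```

carry_out --steps '[[[-2.1,-1.3,0.5,0,0,-0.112],[-4.1,-2.6,1.0,0,0,-0.224],[-6.2,-3.9,1.5,0,0,-0.336],[-8.2,-5.2,2.0,0,0,-0.448],[-10.3,-6.5,2.5,0,0,-0.56],[-12.4,-7.8,3.0,0,0,-0.672],[-14.4,-9.1,3.5,0,0,-0.784],[-16.5,-10.4,4.0,0,0,-0.896],[-18.6,-11.7,4.5,0,0,-1.008],[-20.6,-13.1,5.0,0,0,-1.12],[-22.7,-14.4,5.5,0,0,-1.23],[-24.7,-15.7,6.0,0,0,-1.34],[-26.8,-17.0,6.5,0,0,-1.46],[-28.9,-18.3,7.0,0,0,-1.565],[-28.9,-18.3,7.0,0,0,-1.565],[-28.9,-18.3,7.0,0,0,-1.565],[-28.9,-18.3,7.0,0,0,-1.565]]]' --hand -0.2 --squeeze 15

```text
time: 1.52
ee_pos: [0.4287, 0.3082, 0.1525]
eef_rot: [-0.562, 0.827, 0.0, -0.0]
ft_force: [-0.8, 1.1, 0.4]
width: 0.0519
grip_force: 0.0
```

```bash
python3 - <<'E'
from h import *
from scipy.spatial.transform import Rotation as Ro
s=r.read_state();p=r.camera_params("wrist");im=r.camera("wrist");cv2.imwrite("pics/w1.png",im[:,:,::-1])
np.save("pics/w1.npy",p,allow_pickle=True)
print(s["time"],s["ee_pos"],s["joint_positions"].round(2),s["width"]);print(Ro.from_quat(s["eef_rot"]).as_matrix().round(3))
print("dial proj",proj(p,[.429,.3075,.088]),"skirt",proj(p,[.429,.3075,.053]),"TCP axis",proj(p,[*s["ee_pos"][:2],.088]))
E
```

```text
1.5167 [0.42871565 0.30821125 0.1524511 ] [-0.69  0.17 -0.02  1.81  0.    1.16  2.05] 0.05186076590462172
[[-0.368 -0.93  -0.001]
 [-0.93   0.368  0.   ]
 [-0.     0.001 -1.   ]]
dial proj [318.53715637 250.83929523] skirt [318.66681806 235.97246154] TCP axis [319.34643701 251.65211775]
```

View pics/w1.png

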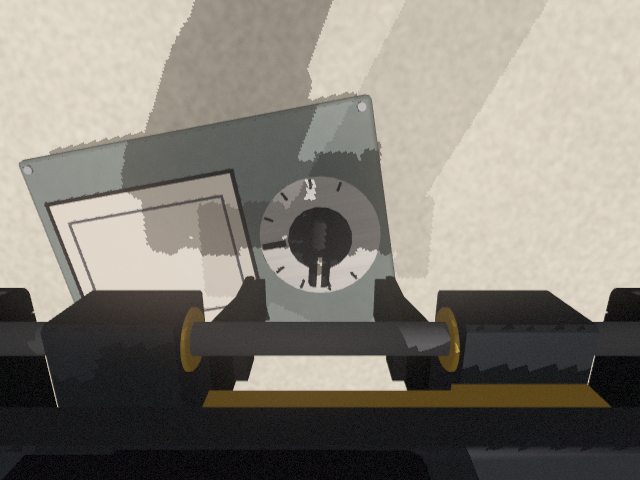

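The wrist view shows the dial centred at (319,240) with its pointer along the tool's x axis, at about (319,285). The alignment is good, so I'll descend and grip.

carry_out --steps '[[[0,0,1.5,0,0,0],[0,0,3.5,0,0,0],[0,0,5.5,0,0,0],[0,0,7.3,0,0,0],[0,0,8.5,0,0,0],[0,0,9.2,0,0,0],[0,0,9.4,0,0,0],[0,0,9.4,0,0,0]]]'

```text
time: 2.23
ee_pos: [0.429, 0.3081, 0.0587]
eef_rot: [-0.563, 0.827, 0.0, -0.0]
ft_force: [0.3, -0.0, 1.1]
width: 0.0525
grip_force: 0.0
```

carry_out --steps '[[[0,0,0,0,0,0],[0,0,0,0,0,0],[0,0,0,0,0,0],[0,0,0,0,0,0],[0,0,0,0,0,0],[0,0,0,0,0,0],[0,0,0,0,0,0],[0,0,0,0,0,0]]]' --hand 1 --squeeze 12

```text
time: 2.9
ee_pos: [0.4285, 0.3078, 0.0586]
eef_rot: [-0.563, 0.827, 0.0, -0.001]
ft_force: [-4.8, -1.5, 4.7]
width: 0.0142
grip_force: 12.0
```

carry_out --steps '[[[0,0,0,0,0,0.1],[0,0,0,0,0,0.2],[0,0,0,0,0,0.3],[0,0,0,0,0,0.4],[0,0,0,0,0,0.5],[0,0,0,0,0,0.6],[0,0,0,0,0,0.7],[0,0,0,0,0,0.8],[0,0,0,0,0,0.9],[0,0,0,0,0,1.0],[0,0,0,0,0,1.1],[0,0,0,0,0,1.2],[0,0,0,0,0,1.3],[0,0,0,0,0,1.39],[0,0,0,0,0,1.39],[0,0,0,0,0,1.39],[0,0,0,0,0,1.39]]]'

```text
time: 4.32
ee_pos: [0.4279, 0.3089, 0.0586]
eef_rot: [0.097, 0.995, 0.0, -0.001]
ft_force: [-5.8, 3.8, 3.3]
width: 0.0138
grip_force: 12.0
```

carry_out --steps '[[[0,0,0,0,0,0],[0,0,0,0,0,0],[0,0,0,0,0,0],[0,0,0,0,0,0],[0,0,0,0,0,0],[0,0,0,0,0,0]]]' --hand -0.2

```text
time: 4.82
ee_pos: [0.4293, 0.3076, 0.0585]
eef_rot: [0.097, 0.995, 0.0, 0.0]
ft_force: [-0.1, 0.1, -1.3]
width: 0.0457
grip_force: 0.0
```

carry_out --steps '[[[0,0,-1,0,0,0],[0,0,-3,0,0,0],[0,0,-6,0,0,0],[0,0,-9.5,0,0,0],[0,0,-13,0,0,0],[0,0,-16,0,0,0],[0,0,-18,0,0,0],[0,0,-18,0,0,0],[0,0,-18,0,0,0]]]'

```text
time: 5.57
ee_pos: [0.4297, 0.308, 0.2403]
eef_rot: [0.097, 0.995, 0.001, 0.001]
ft_force: [-0.3, 0.0, -1.3]
width: 0.0521
grip_force: 0.0
```

```bash
python3 - <<'E'
from h import *
from scipy.spatial.transform import Rotation as Ro
s=r.read_state();p=r.camera_params("wrist");im=r.camera("wrist");cv2.imwrite("pics/w2.png",im[:,:,::-1])
print(s["time"],s["ee_pos"],s["joint_positions"].round(2),s["width"]);print(Ro.from_quat(s["eef_rot"]).as_matrix().round(3))
import pickle;pickle.dump(p,open("w2.pkl","wb"))
E
```

```text
5.5667 [0.42967275 0.30800176 0.24027081] [-0.88  0.1   0.18  1.7  -0.02  1.34  0.68] 0.05209660607262999
[[-0.981  0.194  0.002]
 [ 0.194  0.981  0.002]
 [-0.002  0.003 -1.   ]]
```

View pics/w2.png

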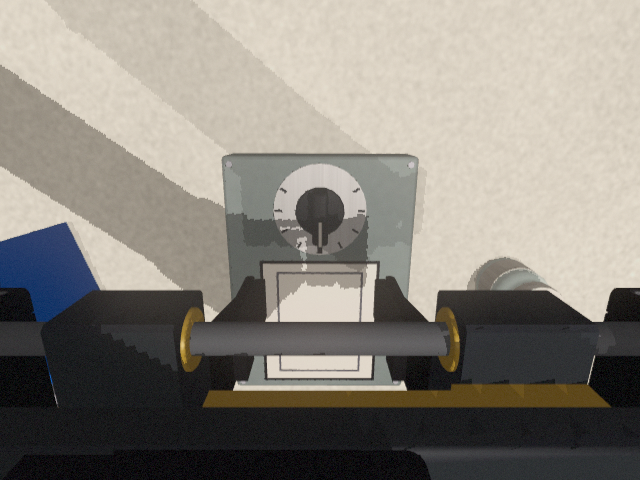

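The pointer line at (320,240) is on the bold mark and the outline is squared to the tool. Next is the move to the frame.

carry_out --steps '[[[-0.6,-1.2,0,0,0,0],[-1.9,-4.0,0,0,0,-0.03],[-3.4,-7.4,0,0,0,-0.05],[-5.0,-10.8,0,0,0,-0.07],[-6.6,-14.2,0,0,0,-0.09],[-8.2,-17.6,0,0,0,-0.1],[-9.8,-21.0,0,0,0,-0.12],[-11.4,-24.4,0,0,0,-0.14],[-13.0,-27.8,0,0,0,-0.16],[-14.5,-31.2,0,0,0,-0.18],[-16.1,-34.6,0,0,0,-0.2],[-17.7,-38.0,0,0,0,-0.22],[-19.3,-41.4,0,0,0,-0.24],[-20.9,-44.8,0,0,0,-0.26],[-22.5,-48.2,0,0,0,-0.28],[-24.0,-51.6,0,0,0,-0.284],[-25.0,-53.9,0,0,0,-0.284],[-25.5,-54.75,0,0,0,-0.284],[-25.5,-54.75,0,0,0,-0.284],[-25.5,-54.75,0,0,0,-0.284]]]'

```text
time: 7.28
ee_pos: [0.5726, -0.2789, 0.2375]
eef_rot: [-0.044, 0.999, 0.0, -0.001]
ft_force: [0.4, 0.8, -0.9]
width: 0.0523
grip_force: 0.0
```

```bash
python3 - <<'E'
from h import *
import pickle
from scipy.spatial.transform import Rotation as Ro
p=pickle.load(open("w2.pkl","rb"))
c=np.array([toplane(p,q,.045) for q in [(277,273),(365,273),(361.5,369.5),(279,369.5)]])*1000
print("outline",c.round(1),c.mean(0))
a=c[:2].mean(0)-c[2:].mean(0);print("yaw",np.degrees(np.arctan2(*(-a)[::-1])))
s=r.read_state();p=r.camera_params("wrist");im=r.camera("wrist");cv2.imwrite("pics/w3.png",im[:,:,::-1])
print(s["time"],s["ee_pos"],s["joint_positions"].round(2));print(Ro.from_quat(s["eef_rot"]).as_matrix().round(3))
t=np.radians(5.1);X=np.array([np.cos(t),np.sin(t)])
for e in(-30,30):print("grip end pred",proj(p,[.574+X[0]*e/1000,-.2785+X[1]*e/1000,.046]))
pickle.dump(p,open("w3.pkl","wb"))
E
```

```text
outline [[486.4 253.7]
 [504.3 343.8]
 [619.6 321.2]
 [601.3 229.4]] [552.87957261 287.05509774]
yaw -11.503988656303475
7.2833 [ 0.57260862 -0.27886101  0.23752022] [-0.1   0.4   0.66  1.43 -0.24  1.39  2.22]
[[-0.996 -0.088 -0.002]
 [-0.088  0.996  0.001]
 [ 0.002  0.001 -1.   ]]
grip end pred [318.04440171 182.7391978 ]
grip end pred [318.14762447 242.43434938]
```

View pics/w3.png

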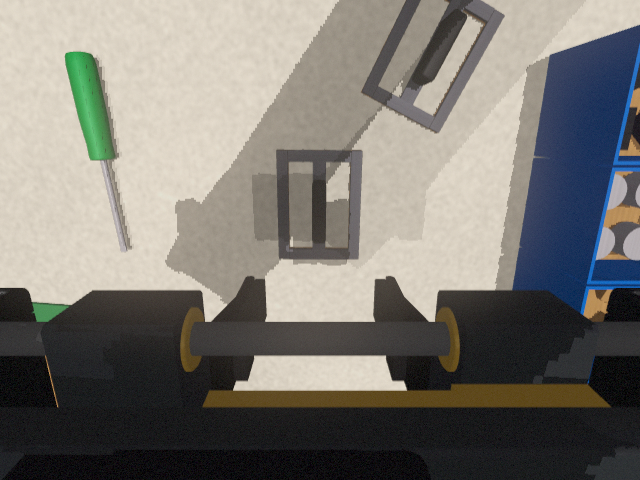

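The grip runs (319,180)–(319,243), within about 1 px of the prediction, and the frame sides are square to the tool. I'll descend and grip it.

carry_out --steps '[[[-0.1,0,1.5,0,0,0],[-0.1,0,4.5,0,0,0],[-0.1,0,8.0,0,0,0],[-0.1,0,11.5,0,0,0],[-0.1,0,15.0,0,0,0],[-0.1,0,18.0,0,0,0],[-0.1,0,20.0,0,0,0],[-0.1,0,21.4,0,0,0],[-0.1,0,22.1,0,0,0],[-0.1,0,22.1,0,0,0],[-0.1,0,22.1,0,0,0]]]'

```text
time: 8.25
ee_pos: [0.5751, -0.2785, 0.0186]
eef_rot: [-0.045, 0.999, -0.0, 0.001]
ft_force: [-0.4, 0.3, -0.4]
width: 0.0523
grip_force: 0.0
```

carry_out --steps '[[[0,0,0,0,0,0],[0,0,0,0,0,0],[0,0,0,0,0,0],[0,0,0,0,0,0],[0,0,0,0,0,0],[0,0,0,0,0,0],[0,0,0,0,0,0],[0,0,0,0,0,0],[0,0,0,0,0,0]]]' --hand 1 --squeeze 40

```text
time: 9.0
ee_pos: [0.5744, -0.2788, 0.0176]
eef_rot: [-0.045, 0.999, -0.0, 0.0]
ft_force: [-0.5, 0.1, 1.4]
width: 0.0139
grip_force: 40.0
```

carry_out --steps '[[[0,0,-0.5,0,0,0],[0,0,-1.5,0,0,0],[0,0,-3.5,0,0,0],[0,0,-6,0,0,0],[0,0,-8.5,0,0,0],[0,0,-11,0,0,0],[0,0,-13.5,0,0,0],[0,0,-16,0,0,0],[0,0,-17.8,0,0,0],[0,0,-18.5,0,0,0],[0,0,-18.5,0,0,0],[0,0,-18.5,0,0,0]]]'

```text
time: 10.0
ee_pos: [0.5742, -0.2785, 0.2019]
eef_rot: [-0.045, 0.999, 0.0, -0.0]
ft_force: [0.7, 0.0, -2.2]
width: 0.0134
grip_force: 40.0
```

```bash
python3 - <<'E'
from h import *
from scipy.spatial.transform import Rotation as Ro
im=r.camera("scene");cv2.imwrite("pics/s2.png",im[:,:,::-1])
s=r.read_state();M=Ro.from_quat(s["eef_rot"]).as_matrix()
print(s["time"],s["ee_pos"],s["joint_positions"].round(2),s["ft_force"],s["torque"],s["width"]);print(M.round(4))
print("delta cm",M.T@(np.array([.552,.2845,s["ee_pos"][2]])-s["ee_pos"])*100)
E
```

```text
10.05 [ 0.57383877 -0.27833175  0.2012094 ] [-0.1   0.42  0.65  1.48 -0.26  1.33  2.23] [ 0.06582532 -0.4083812  -2.58773627] [-0.0117779   0.0297922  -0.01511842] 0.013685800534671477
[[-9.96e-01 -8.91e-02 -1.70e-03]
 [-8.91e-02  9.96e-01  8.00e-04]
 [ 1.60e-03  1.00e-03 -1.00e+00]]
delta cm [-2.84047159e+00  5.62538381e+01  5.06233970e-02]
```

View pics/s2.png

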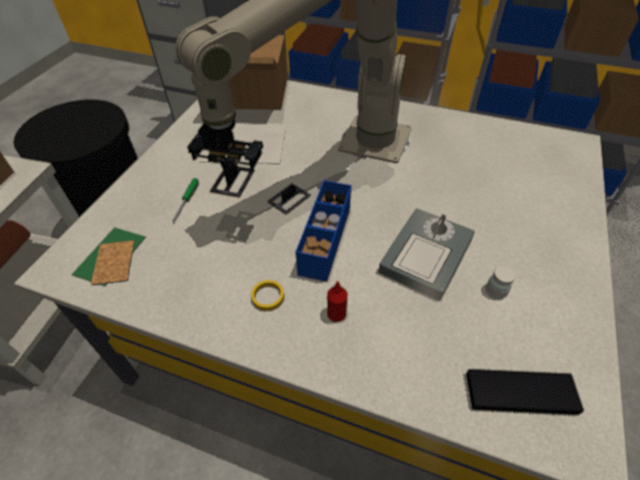

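The scene view shows the frame held level at (235,180). Now I'll carry it across.

carry_out --steps '[[[0,1.0,0,0,0,0],[-0.1,3.0,0,0,0,0],[-0.3,6.4,0,0,0,0.02],[-0.5,9.8,0,0,0,0.04],[-0.7,13.2,0,0,0,0.06],[-0.9,16.6,0,0,0,0.08],[-1.1,20.0,0,0,0,0.1],[-1.3,23.4,0,0,0,0.12],[-1.5,26.8,0,0,0,0.14],[-1.7,30.2,0,0,0,0.16],[-1.9,33.6,0,0,0,0.18],[-2.1,37.0,0,0,0,0.2],[-2.3,40.4,0,0,0,0.22],[-2.5,43.8,0,0,0,0.24],[-2.6,47.2,0,0,0,0.26],[-2.7,50.6,0,0,0,0.28],[-2.8,53.5,0,0,0,0.284],[-2.85,55.5,0,0,0,0.284],[-2.85,56.25,0,0,0,0.284],[-2.85,56.25,0,0,0,0.284]]]'

```text
time: 11.72
ee_pos: [0.551, 0.2865, 0.2011]
eef_rot: [0.095, 0.995, -0.0, -0.001]
ft_force: [-0.1, 0.3, -2.8]
width: 0.0138
grip_force: 40.0
```

carry_out --steps '[[[0,0,0,0,0,0],[0,0,0,0,0,0],[0,0,0,0,0,0],[0,0,0,0,0,0],[0,0,0,0,0,0]]]'

```text
time: 12.13
ee_pos: [0.553, 0.2832, 0.2027]
eef_rot: [0.098, 0.995, 0.0, 0.0]
ft_force: [-0.2, 0.8, -2.0]
width: 0.0137
grip_force: 40.0
```

```bash
python3 - <<'E'
from h import *
from scipy.spatial.transform import Rotation as Ro
s=r.read_state();p=r.camera_params("wrist");im=r.camera("wrist");cv2.imwrite("pics/w4.png",im[:,:,::-1])
M=Ro.from_quat(s["eef_rot"]).as_matrix()
print(s["time"],s["ee_pos"],s["joint_positions"].round(2),s["ft_force"],s["width"]);print(M.round(4))
yaw=np.radians(-11.2);R=np.array([[np.cos(yaw),-np.sin(yaw)],[np.sin(yaw),np.cos(yaw)]])
for q in [(-60,-45),(-60,45)]:
  print("outline",proj(p,[*(np.array([.552,.2845])+R@q/1000),.045]),"frame underside",proj(p,[*(s["ee_pos"][:2]+R@q/1000),s["ee_pos"][2]-.0176]))
import pickle;pickle.dump(p,open("w4.pkl","wb"))
E
```

```text
12.1333 [0.55295204 0.28317835 0.20272978] [-0.88  0.35  0.43  1.52 -0.15  1.3   0.94] [-0.158839    0.75785463 -2.04564603] 0.013738626570666797
[[-9.808e-01  1.949e-01  2.000e-04]
 [ 1.949e-01  9.808e-01  2.000e-04]
 [-2.000e-04  2.000e-04 -1.000e+00]]
outline [265.81088133 149.80752624] frame underside [223.16541726 167.24942861]
outline [371.92878094 149.75977591] frame underside [409.42272745 167.15976319]
```

View pics/w4.png

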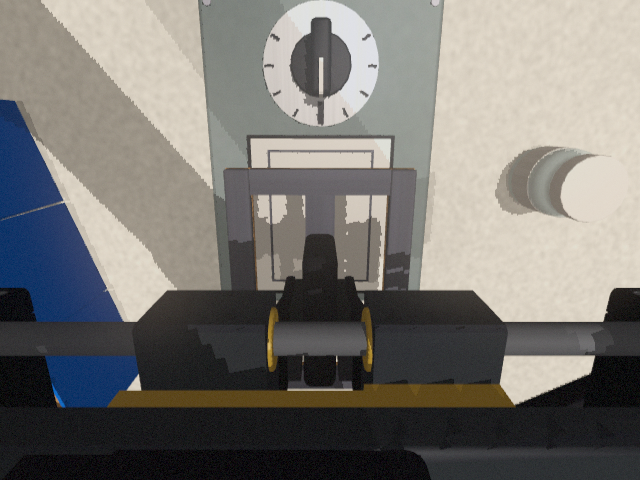

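The outline's near corners at (268,150) and (373,150) match the estimate within about 1.5 mm. The frame is squared and centred on the same column, about 320. Lowering now.

carry_out --steps '[[[0,0,0.5,0,0,0],[0,0,2,0,0,0],[0,0,4,0,0,0],[0,0,6,0,0,0],[0,0,8,0,0,0],[0,0,9.5,0,0,0],[0,0,10.7,0,0,0],[0,0,11.4,0,0,0],[0,0,11.8,0,0,0],[0,0,12,0,0,0],[0,0,12,0,0,0],[0,0,12,0,0,0],[0,0,12,0,0,0],[0,0,12,0,0,0],[0,0,12,0,0,0]]]'

```text
time: 13.43
ee_pos: [0.5529, 0.2843, 0.083]
eef_rot: [0.097, 0.995, 0.0, 0.0]
ft_force: [0.2, 0.3, -2.1]
width: 0.0138
grip_force: 40.0
```

```bash
python3 - <<'E'
from h import *
from scipy.spatial.transform import Rotation as Ro
s=r.read_state();p=r.camera_params("wrist");im=r.camera("wrist");top=r.camera("top")
M=Ro.from_quat(s["eef_rot"]).as_matrix()
print(s["time"],s["ee_pos"],s["ft_force"],s["width"]);print(M.round(4))
A=cv2.resize(im[60:320,190:450],(600,600));B=cv2.resize(top[222:352,150:240],(200,289),interpolation=cv2.INTER_CUBIC)
C=np.zeros((600,800,3),np.uint8);C[:,:600]=A;C[:289,600:]=B
cv2.imwrite("pics/w5.png",C[:,:,::-1])
yaw=np.radians(-11.2);R=np.array([[np.cos(yaw),-np.sin(yaw)],[np.sin(yaw),np.cos(yaw)]])
k=600/260
for q in [(-60,-45),(-60,45)]:
  print("outline",(proj(p,[*(np.array([.552,.2845])+R@q/1000),.045])-[190,60])*k,"frame top",(proj(p,[*(s["ee_pos"][:2]+R@q/1000),s["ee_pos"][2]-.0096])-[190,60])*k)
E
```

```text
13.4333 [0.5528735  0.28427656 0.08303433] [ 0.19671044  0.29083431 -2.09482352] 0.013800462490480529
[[-9.811e-01  1.935e-01  6.000e-04]
 [ 1.935e-01  9.811e-01  6.000e-04]
 [-5.000e-04  7.000e-04 -1.000e+00]]
outline [ 98.89097411 234.67143703] frame top [ 66.97731898 250.99821262]
outline [486.57915007 235.01089527] frame top [516.34527337 251.37904899]
```

View pics/w5.png

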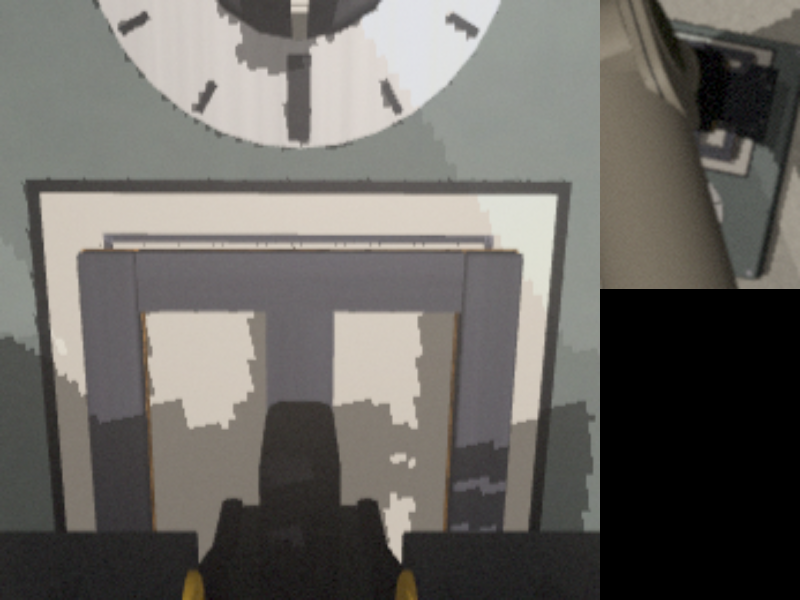

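The frame's near edge at (78–521,252) and the outline's at (105–493,239) share the centre column, about 299. Allowing for height, the along-axis error is about 1 mm. I'll lower the last 4 mm, let it settle and hand in.

carry_out --steps '[[[0,0,0.1,0,0,0],[0,0,0.2,0,0,0],[0,0,0.3,0,0,0],[0,0,0.4,0,0,0],[0,0,0.4,0,0,0],[0,0,0.4,0,0,0],[0,0,0.4,0,0,0],[0,0,0.4,0,0,0],[0,0,0.4,0,0,0],[0,0,0.4,0,0,0],[0,0,0.4,0,0,0],[0,0,0.4,0,0,0]]]'

```text
time: 14.53
ee_pos: [0.5527, 0.2841, 0.0786]
eef_rot: [0.097, 0.995, 0.0, 0.0]
ft_force: [0.2, 0.5, -1.7]
width: 0.014
grip_force: 40.0
```

```bash
python3 - <<'E'
from bench import r
import numpy as np
s=r.read_state();print(s["ee_pos"],s["eef_rot"],s["ft_force"],s["grip_force"],abs(s["joint_vel"]).max())
ok=abs(s["ee_pos"]-[.5525,.2845,.079]).max()<.004 and s["grip_force"]>10
print(ok, r.close_job() if ok else "not handed in")
E
```

```text
[0.5526718  0.28410716 0.07856837] [9.72162324e-02 9.95263282e-01 5.70666271e-05 7.81176251e-06] [ 0.22381452  0.50046602 -1.73205855] 39.9930502474308 0.0012665298685173999
the job is handed in; nothing more can be done
True None
```

I handed the job in at about 14.5 s (limit 64 s): the dial's pointer stands at the bold mark, and the gripper is holding the frame level about 16 mm above the pane, centred to about 1 mm and squared by my measurements; the hand-in returned no verdict.

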